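# Set up the drying stand for the painted clay figures

### The job

Set up the drying stand: put the loose wooden trough close alongside the fixed one, on the side where the water cup is, parallel to it with the ends level and no more than about 20 mm between them, then stand the upside-down wooden channel across the two so that one of its walls is down in each trough, its ends level with theirs, and stand the clay hen upright on the middle of its top. Stand the clay bear upright midway between the fixed trough and the paint jar, in line with both. Leave the brush and the saucer where they are.

Things in the scene. Friction and masses are not known exactly. Their poses are not given: they have to be found in the camera images.
- fixed_trough: Fixed to the table: wooden U-channel, open side up, 70 long (its x) x 64 wide (its y) x 24 high; side walls 8 thick, floor 6, inside width 48, ends open. Origin: centre of the underside. x runs along the channel, roughly away from the robot (within 15 degrees), y to the left. Jar and cup stand on either side of it (which is which varies), about 205 off along its y.
- loose_trough: Loose wooden U-channel, open side up, exactly the same section and length as the fixed one (70 x 64 x 24; walls 8, floor 6, inside width 48), 60 g. Origin: centre of the underside, x along the channel. It starts in the row near the robot; it may be lifted by pinching one side wall (8 thick, 18 above the floor inside).
- bridge: Loose deeper wooden U-channel lying open side down, as it is to be used: 70 long (its x) x 68 wide (its y) x 50 high, top plate 6 thick, two side walls 6 thick, 56 apart inside, ends open; 80 g. Origin: centre of the underside (between the feet of the walls), x along the channel. With its walls on the trough floors its top is 56 above the table.
- hen: Loose white clay hen figure, upright: round foot 38 across, body 38 wide across its y and about 60 long along x with its widest part 28 above the foot, head and beak to -x, tail to +x (87 overall), 66 high, 110 g. Origin: centre of the foot's underside. Grip the body across y.
- bear: Loose white clay bear figure, sitting upright: round trunk 44 across up to 36 high, round head with two ears (along y), snout to -x, 75 high overall, 120 g. Origin: centre of the underside. Grip the trunk from any side.
- paint_jar: Fixed: closed round paint jar, blue with a white lid, about 56 across, 55 high. Origin: centre of the underside.
- water_cup: Fixed: open white ceramic water cup, empty, 68 across the rim, 75 high. Origin: centre of the underside.
- brush: Bystander: slim paint brush 200 long and 9 thick, lying loose to the right of the work, its x along the handle, bristles to +x.
- saucer: Bystander: loose blue ceramic saucer, 100 across, 18 high, to the left of the work. Origin: centre of the underside.
Not all that is in view belongs to the job. What is shaped like the loose_trough but green or turquoise is not meant.

How it is judged:
At the end, for the whole second after the job is handed in: Troughs parallel (9 deg), centres 58-90 mm apart on the cup side; channel level, a wall on each trough floor (11 deg); ends level to 15 mm; hen upright within 15 mm of its top's middle; bear upright 84-124 mm from trough, 80-122 mm from jar, within 22 mm of the trough's y axis; all at rest (horizontal distance between loose_trough and fixed_trough between 0.058 and 0.09 m and x of loose_trough in the frame of fixed_trough between -0.015 and 0.015 m and angle between the x axis of loose_trough and the x axis of fixed_trough, either way round below 0.16 rad and horizontal distance between loose_trough and water_cup below 0.16 m and height (world z) of each of loose_trough, bear below 0.004 m and angle between each of loose_trough, bridge's own z axis and vertical below 0.08 rad and height (world z) of bridge between 0.002 and 0.01 m and x of bridge in the frame of fixed_trough between -0.015 and 0.015 m and angle between the x axis of bridge and the x axis of fixed_trough, either way round below 0.2 rad and horizontal distance between bridge and fixed_trough below 0.06 m and horizontal distance between bridge and loose_trough below 0.06 m and horizontal distance between hen and bridge below 0.015 m and angle between each of hen, bear's own z axis and vertical below 0.15 rad and z of hen in the frame of bridge between 0.046 and 0.054 m and horizontal distance between bear and fixed_trough between 0.084 and 0.124 m and horizontal distance between bear and paint_jar between 0.08 and 0.122 m and x of bear in the frame of fixed_trough between -0.022 and 0.022 m and linear speed of each of loose_trough, bridge, hen, bear below 0.02 m/s); the robot touches nothing.
It fails at once if the brush or the saucer is pushed more than 30 mm (distance of any of brush, saucer from where it was at the start of the episode above 0.03 m).
It also fails if it takes over 120 s, if anything falls off the work surface, if the arm or the gripper's body presses on something with over 40 N, if the wrist force passes 120 N, or if a joint passes its speed limit or range.

### The arm

A 7-joint arm with a two-finger parallel gripper is mounted at the origin on the work surface. World frame = base frame: x ahead of the robot, y to its left, z up, the work surface at z = 0. Lengths are in m, angles in rad, forces in N, time in s.
With the tool pointing down it reaches from about 0.425 to 0.875 m from the base axis. Payload 9.9 kg.
Tool frame: the origin (TCP) lies on the mounting face of the last link; the fingertips stand 173 mm ahead of it and the grasp point (between the pads) lies 155 mm ahead of it; z points along the fingers, y is the line along which they close (so a half turn about z gives the same grasp; the last joint's range is limited). The gripper opens to 85 mm and grips with 20 to 120 N. Pads are 22 mm wide; open, the fingers measure 114 mm over their backs; the gripper's body (76 mm by 85 mm) begins 54 mm behind the grasp point. The pads swing forward as they close: fully open they stand 13 mm farther back than shut.
Start: joints at [-1.426, 0.576, 0.025, 1.437, -0.015, 1.129, -0.057], TCP at [0.153, 0.657, 0.405] pointing down, gripper open.
Joint ranges: [-2.76, 2.76], [-0.34, 2.15], [-1.52, 1.57], [0.19, 2.46], [-1.09, 4.23], [0.17, 1.99], [-2.82, 2.82]. Speed limits (rad/s): [2.22, 2.22, 3.01, 3.01, 3.14, 3.14, 3.14].

### API

Orientations are given as a unit quaternion [x, y, z, w].
In Python, from plant import bot gives the robot as it stands. The module is installed in compiled form; this text tells all that it offers.
- The arm moves only by the shell command python3 -m handwheel 'ROWS' [OPENING] [FORCE]. ROWS is JSON, a list of rows, each a list of 2 entries, a list of its own where there are three numbers: the shift along the tool's x, y, z each as a share of 500 mm, from -1 to 1, then the turn about the tool's z as a share of pi rad, from -1 to 1. A call has 1 to 12 rows; each row shifts and turns the commanded pose from where the row before left it, along the tool's axes as they then stand; what a row does not reach is not made up. A row lasts 1/10 s, in which the tool goes at most 50 mm and 8.59 degrees, less where a joint would pass 70% of its speed; a pose out of reach is approached as far as the arm can. A call with a number of a shift or a turn outside -1 to 1 is refused whole. A call with a gripper value outside its range is refused whole. OPENING is the closure, from 0 (fully open) to 1 (shut), set as the call begins (- or left out, the last holds). The fingers move at their own pace and stop on an object; FORCE is the grip in N (left out, the last holds). Time passes only in rows, so rows that do not move let the fingers close. It gives the time, the measured TCP pose, the force, the opening and the grip force at its end, in the units of the state.
- bot.sense(): the state, without advancing time (a new reading comes with each control period).
- bot.read_camera(name): name is "scene" or "top" or "wrist"; returns (picture, depth): 400x640x3 uint8, red, green, blue; 400x640 float32, m along the optical axis (not along the pixel's ray), 0 where there is no reading.
- bot.camera_model(name): a dict with "mtx" (3x3 intrinsics, pixels), "R" (3x3) and "t" (3): a world point X has camera coordinates R X + t. Camera axes: x right, y down, z forward; pixel columns grow to the right and rows downward; lengths in m; the calibration is good to about 2 mm. A picture is of the moment at which its call begins: read the wrist's pose just before it. camera_model takes no time and is no camera call; for the wrist camera it gives the pose at the moment of the call.
- bot.hand_in(): hands the job in; it is judged then, once.
Trained networks look in the newest picture that a camera, given by its name, has taken for a name from the list of things; names that differ only in an ending like _2 or _b are one class to them, and where a whole thing is asked for, a point or a joint stands for the part that bears it (a point fixed in the world has none). Each returns a list of dicts, best first, with "p" (0 to 1); they miss things now and then, are a little off and sometimes report something else, mostly with a low value. They report only what shows in the picture. A call takes as long as a camera call. They do not tell look-alikes from the thing itself.
- bot.boxes_of(camera, label): "bbox" ([centre column, centre row, width, height] in pixels, round what is visible of it).
The state is a dict: "t": time; "joint_pos": joint angles; "dq": joint speeds; "effort": joint torques, N m; "tool_pos": TCP position; "orientation": TCP orientation; "ft_force": force on the tool from outside, world axes, zero at the start; "moment": the same for the moment, N m; "finger_gap": opening from 0.0 (shut) to 1.0 (fully open); "grasp_force": force on a finger pad.
Only numpy, scipy, OpenCV 4.12 (cv2) and the standard library are available. Lean on these libraries where they do the work, as an engineer would, in place of code of your own. Each camera call takes 0.05 s, during which the arm holds its last target. There are 200 camera calls.

## Working session

There is one attempt and no reset: what is moved stays moved. The work goes in short steps, Python scripts to look and compute and a shell command to move; the robot and the scene stay as the last step left them, time stands still between calls to the robot, and variables do not carry over. Pictures are saved under pics/ and viewed, at most 17 in all, crops included, and the job is handed in when it is done.

```bash
mkdir -p pics; cat > h.py <<'E'
import numpy as np,cv2
from plant import bot
from scipy.spatial.transform import Rotation as Rn
def cloud(name):
    m=bot.camera_model(name); im,d=bot.read_camera(name)
    K=np.array(m["mtx"]);R=np.array(m["R"]);t=np.array(m["t"])
    v,u=np.mgrid[:400,:640]
    c=np.stack([(u-K[0,2])/K[0,0]*d,(v-K[1,2])/K[1,1]*d,d],-1)
    P=(c-t)@R
    P[d==0]=np.nan
    return im,d,P
def save(im,n): cv2.imwrite("pics/"+n,cv2.cvtColor(im,cv2.COLOR_RGB2BGR))
E
python3 - <<'E'
from h import *
np.set_printoptions(precision=3,suppress=True)
s=bot.sense(); print(s["t"],s["tool_pos"],Rn.from_quat(s["orientation"]).as_matrix())
for c in ["scene","top"]:
    im,d,P=cloud(c); save(im,c+"0.png"); np.save(c+"0.npy",P)
    m=bot.camera_model(c); print(c,-np.array(m["R"]).T@m["t"])
    for l in ["fixed_trough","loose_trough","bridge","hen","bear","paint_jar","water_cup","brush","saucer"]:
        for b in bot.boxes_of(c,l)[:4]:
            u,v,w,h=b["bbox"]; 
            print(l,round(b["p"],2),np.round(b["bbox"]),P[min(int(v),399),min(int(u),639)])
E
```

```text
0.0 [0.153 0.657 0.404] [[-0.974  0.227 -0.   ]
 [ 0.227  0.974 -0.002]
 [-0.    -0.002 -1.   ]]
scene [ 0.893 -0.519  0.933]
fixed_trough 0.94 [344. 211.  38.  34.] [0.617 0.047 0.009]
loose_trough 0.95 [256. 302.  40.  36.] [ 0.569 -0.288  0.006]
loose_trough 0.75 [221. 266.  39.  31.] [ 0.44  -0.258  0.008]
loose_trough 0.65 [170. 298.  38.  37.] [ 0.391 -0.391  0.008]
bridge 0.95 [270. 208.  34.  33.] [ 0.462 -0.072  0.052]
bridge 0.36 [294. 259.  20.  27.] [ 0.599 -0.167  0.058]
hen 0.59 [331. 133.  17.  25.] [0.454 0.254 0.044]
bear 0.65 [291. 171.  18.  29.] [0.438 0.061 0.049]
water_cup 0.81 [389. 160.  24.  32.] [0.645 0.267 0.021]
brush 0.57 [210. 359.  14.  83.] [ 0.56  -0.445 -0.   ]
saucer 0.68 [401. 118.  29.  15.] [0.595 0.472 0.003]
top [0.408 0.028 1.037]
fixed_trough 0.61 [304. 181.  24.  25.] [0.618 0.051 0.009]
loose_trough 0.98 [414. 242.  32.  28.] [ 0.445 -0.256  0.007]
loose_trough 0.89 [424. 195.  34.  28.] [ 0.579 -0.29   0.01 ]
loose_trough 0.66 [459. 260.  31.  28.] [ 0.391 -0.381  0.006]
loose_trough 0.38 [232. 167.  27.  28.] [0.664 0.259 0.004]
bridge 0.71 [348. 238.  31.  32.] [ 0.453 -0.065  0.051]
hen 0.57 [225. 240.  15.  31.] [0.453 0.262 0.047]
bear 0.62 [294. 251.  20.  15.] [0.422 0.076 0.07 ]
paint_jar 0.9 [377. 189.  22.  18.] [ 0.586 -0.149  0.057]
water_cup 0.61 [231. 167.  26.  26.] [0.664 0.261 0.006]
brush 0.44 [471. 200.  34.  38.] [ 0.565 -0.432  0.001]
brush 0.38 [305. 180.  23.  22.] [0.624 0.051 0.01 ]
saucer 0.95 [160. 187.  37.  38.] [0.603 0.462 0.005]
```

```bash
python3 - <<'E'
import cv2
im=cv2.imread("pics/top0.png")[120:300,130:520]; cv2.imwrite("pics/top0c.png",cv2.resize(im,None,fx=2,fy=2,interpolation=3))
E
```

```text
(no output)
```

View pics/top0c.png

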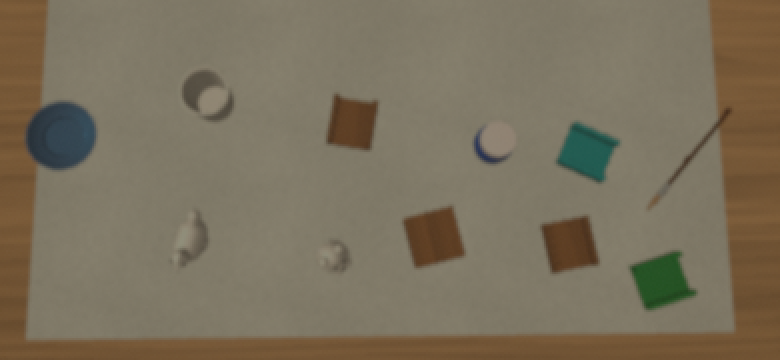

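View pics/scene0.png

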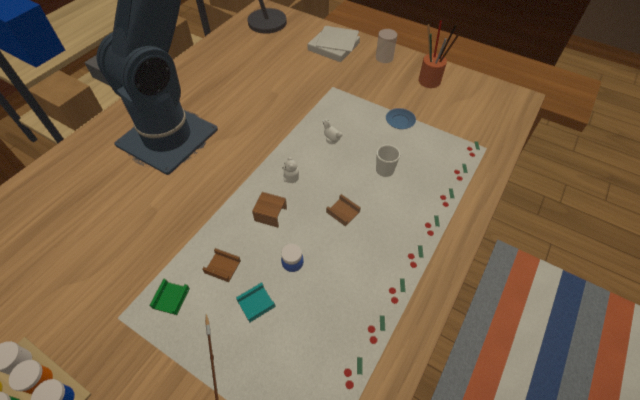

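The crop shows fixed trough at (304,181), the brown loose trough at (414,242), bridge (348,238), bear (296,250), hen (225,240), cup (233,168) on the left and jar (377,190) on the right in the top image. The green and turquoise troughs are decoys.

```bash
python3 - <<'E'
from h import *
np.set_printoptions(precision=4,suppress=True)
m=bot.camera_model("wrist"); s=bot.sense(); R=Rn.from_quat(s["orientation"]).as_matrix()
C=-np.array(m["R"]).T@m["t"]; print("cam in tool",R.T@(C-s["tool_pos"]),"\n",R.T@np.array(m["R"]).T, m["mtx"])
A={"fixed":(.62,.05,.06),"loose":(.445,-.257,.06),"bridge":(.455,-.068,.065),"hen":(.453,.26,.06),"bear":(.43,.07,.04),"jar":(.586,-.15,.045),"cup":(.655,.262,.06)}
for c in ["scene","top"]:
    P=np.load(c+"0.npy").reshape(-1,3)
    for k,(x,y,r) in A.items():
        q=P[(np.hypot(P[:,0]-x,P[:,1]-y)<r)&(P[:,2]>.004)]
        hi=q[q[:,2]>q[:,2].max()-.012]
        rc=cv2.minAreaRect((q[:,:2]*1000).astype(np.float32))
        rh=cv2.minAreaRect((hi[:,:2]*1000).astype(np.float32))
        print(c,k,len(q),"zmax %.3f"%q[:,2].max(),[np.round(e,1) for e in rc],[np.round(e,1) for e in rh])
E
```

```text
cam in tool [ 0.0797 -0.0009  0.031 ] 
 [[-0.0005 -0.95   -0.3123]
 [ 1.     -0.0006  0.0001]
 [-0.0003 -0.3123  0.95  ]] [[287.2703   0.     315.7585]
 [  0.     287.2703 198.8438]
 [  0.       0.       1.    ]]
scene fixed 678 zmax 0.030 [array([619.4,  51.5]), array([114.8, 108.9]), np.float64(45.4)] [array([617.4,  45.1]), array([65.9, 69.8]), np.float64(79.9)]
scene loose 862 zmax 0.030 [array([ 443.6, -257.3]), array([118.2, 111. ]), np.float64(76.8)] [array([ 443. , -258.4]), array([70.2, 65.1]), np.float64(9.4)]
scene bridge 932 zmax 0.057 [array([462.3, -74.9]), array([120.7, 108.9]), np.float64(28.0)] [array([452.6, -65.7]), array([70.7, 70.8]), np.float64(12.7)]
scene hen 398 zmax 0.068 [array([451.7, 257.3]), array([113.4, 109.7]), np.float64(49.5)] [array([452.5, 263.2]), array([14. , 78.5]), np.float64(77.5)]
scene bear 363 zmax 0.077 [array([436.3,  63.7]), array([78.2, 59.4]), np.float64(44.1)] [array([428.6,  70.5]), array([26.4, 35.6]), np.float64(74.4)]
scene jar 561 zmax 0.061 [array([ 588.1, -151.1]), array([79.7, 79.5]), np.float64(66.2)] [array([ 586.1, -155.6]
[... 562 characters left out ...]
125.8, 124.6]), np.float64(61.8)] [array([454.3, -64.9]), array([69.5, 68. ]), np.float64(13.3)]
top hen 489 zmax 0.069 [array([453.5, 256.8]), array([108.6, 114.8]), np.float64(80.0)] [array([454.1, 265.9]), array([17.2, 74. ]), np.float64(75.1)]
top bear 280 zmax 0.077 [array([428.1,  70.2]), array([72.7, 74.1]), np.float64(13.6)] [array([430.1,  72.5]), array([28.4, 30.8]), np.float64(80.1)]
top jar 396 zmax 0.061 [array([ 585.9, -148.6]), array([78.9, 82.7]), np.float64(39.7)] [array([ 587.3, -153.9]), array([47.9, 47.4]), np.float64(3.5)]
top cup 661 zmax 0.081 [array([653. , 260.7]), array([111.3, 115.2]), np.float64(43.4)] [array([650. , 243.6]), array([67.4, 64.3]), np.float64(44.4)]
```

```bash
python3 -m handwheel '[[[-0.076,-0.064,0],0],[[-0.076,-0.064,0],0],[[-0.076,-0.064,0],0],[[-0.076,-0.064,0],0],[[-0.076,-0.064,0],0],[[-0.076,-0.064,0],0],[[-0.076,-0.064,0],0],[[-0.076,-0.064,0],0],[[-0.076,-0.064,0],0],[[-0.076,-0.064,0],0],[[0,0,0],0],[[0,0,0],0]]' 0
cat >> h.py <<'E'
np.set_printoptions(precision=4,suppress=True)
def rep(P,A):
    P=P.reshape(-1,3)
    for k,(x,y,r,zl,zh) in A.items():
        q=P[(np.hypot(P[:,0]-x,P[:,1]-y)<r)&(P[:,2]>zl)&(P[:,2]<zh)]
        if len(q)<20: print(k,"none");continue
        rh=cv2.minAreaRect((q[:,:2]*1000).astype(np.float32))
        print(k,len(q),"zmed %.4f zmax %.4f"%(np.median(q[:,2]),q[:,2].max()),"mean",q[:,:2].mean(0)*1000,[np.round(e,1) for e in rh])
def tool():
    s=bot.sense(); R=Rn.from_quat(s["orientation"]).as_matrix()
    print("t %.1f"%s["t"],"tcp",s["tool_pos"],"x ",R[:2,0],"y ",R[:2,1],"yaw y",np.degrees(np.arctan2(R[1,1],R[0,1])),"gap",s["finger_gap"],s["grasp_force"],"F",s["ft_force"])
    return s,R
E
python3 - <<'E'
from h import *
tool(); im,d,P=cloud("wrist"); save(im,"w1.png"); np.save("w1.npy",P)
rep(P,{"hen":(.453,.263,.055,.02,.08),"hen30":(.453,.263,.055,.022,.034),"hen44":(.453,.263,.055,.04,.048),"hentop":(.453,.263,.055,.055,.08),"bear":(.429,.071,.04,.02,.08),"beartop":(.429,.071,.04,.06,.09),"fixed":(.618,.0455,.06,.018,.04)})
E
```

```text
t: 2.2
tool_pos: [0.4513, 0.2584, 0.4048]
orientation: [0.116, 0.993, 0.0, 0.0]
ft_force: [-0.3, 0.7, 0.3]
finger_gap: 1.0
grasp_force: 0.0
t 2.2 tcp [0.4513 0.2584 0.4048] x  [-0.9732  0.2301] y  [0.2301 0.9732] yaw y 76.69721292779487 gap 0.9998204929653516 0.0 F [-0.3435  0.7233  0.3237]
hen 1532 zmed 0.0459 zmax 0.0672 mean [450.3382 263.7547] [array([450. , 264.3]), array([37.7, 85.8]), np.float64(73.0)]
hen30 58 zmed 0.0326 zmax 0.0339 mean [443.5061 262.7788] [array([452.2, 263.5]), array([38.2, 51. ]), np.float64(71.2)]
hen44 724 zmed 0.0449 zmax 0.0480 mean [454.4187 262.7187] [array([454.2, 263.1]), array([30.7, 48.3]), np.float64(72.1)]
hentop 334 zmed 0.0590 zmax 0.0672 mean [438.9674 267.3801] [array([452.4, 262. ]), array([19.7, 75.2]), np.float64(70.6)]
bear 1546 zmed 0.0583 zmax 0.0753 mean [426.5905  78.308 ] [array([428.5,  74. ]), array([43.1, 37.2]), np.float64(9.6)]
beartop 732 zmed 0.0693 zmax 0.0753 mean [428.5303  73.5814] [array([427.9,  71.2]), array([34.7, 32.7]), np.float64(6.2)]
fixed 103 zmed 0.0239 zmax 0.0256 mean [639.425   66.4306] [array([612.9,  51.8]), array([92.9, 25.3]), np.float64(30.9)]
```

View pics/w1.png

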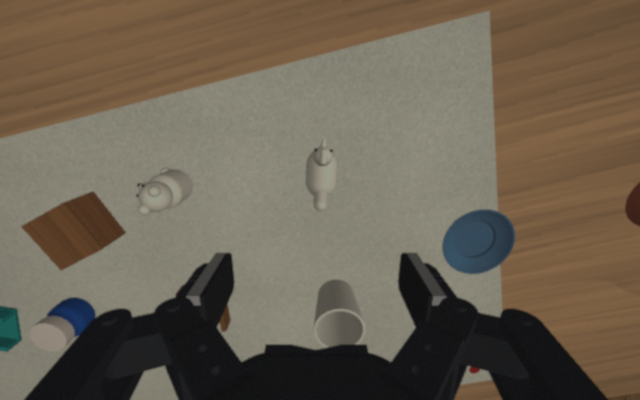

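The picture shows the hen at (321,172) lying along the view, bear (165,188), cup (339,328), bridge (73,230).

```bash
python3 -m handwheel '[[[-0.0207,-0.0876,0],0],[[-0.0207,-0.0876,0],0],[[-0.0207,-0.0876,0],0],[[-0.0207,-0.0876,0],0],[[-0.0207,-0.0876,0],0],[[-0.0207,-0.0876,0],0],[[-0.0207,-0.0876,0],0],[[-0.0207,-0.0876,0],0],[[-0.0207,-0.0876,0],0],[[-0.0207,-0.0876,0],0]]'  >/dev/null; python3 -m handwheel '[[[0,0,0],-0.0433],[[0,0,0],-0.0433],[[0,0,0],-0.0433],[[0,0,0],0],[[0,0,0],0]]' 0.5
python3 - <<'E'
from h import *
tool(); im,d,P=cloud("wrist"); save(im,"w2.png"); np.save("w2.npy",P)
rep(P,{"looseTop":(.444,-.257,.06,.018,.04),"bridgeTop":(.454,-.066,.06,.043,.08),"bridgeall":(.454,-.066,.07,.02,.08),"bear":(.429,.071,.04,.02,.08),"jar":(.587,-.155,.04,.03,.08)})
E
```

```text
t: 3.75
tool_pos: [0.4525, -0.1894, 0.4047]
orientation: [-0.089, 0.996, 0.0, 0.0]
ft_force: [-0.6, 0.1, -0.1]
finger_gap: 0.501
grasp_force: 0.0
t 3.8 tcp [ 0.4525 -0.1894  0.4047] x  [-0.9843 -0.1764] y  [-0.1764  0.9843] yaw y 100.1574465826323 gap 0.5006205940304199 0.0 F [-0.5722  0.0527 -0.0557]
looseTop 822 zmed 0.0237 zmax 0.0261 mean [ 442.0515 -261.5705] [array([ 443.3, -260.8]), array([69.7, 64.2]), np.float64(10.5)]
bridgeTop 3342 zmed 0.0498 zmax 0.0526 mean [452.125  -69.4774] [array([453.8, -68.3]), array([70.5, 68.4]), np.float64(13.5)]
bridgeall 3629 zmed 0.0497 zmax 0.0526 mean [452.1995 -71.5137] [array([453.8, -68.4]), array([70.6, 68.5]), np.float64(13.7)]
bear 1729 zmed 0.0562 zmax 0.0752 mean [426.6533  59.8475] [array([427.9,  64.6]), array([34.4, 42.8]), np.float64(68.8)]
jar 1313 zmed 0.0547 zmax 0.0571 mean [ 581.2429 -159.015 ] [array([ 586.1, -157.9]), array([49.6, 49. ]), np.float64(4.9)]
```

View pics/w2.png

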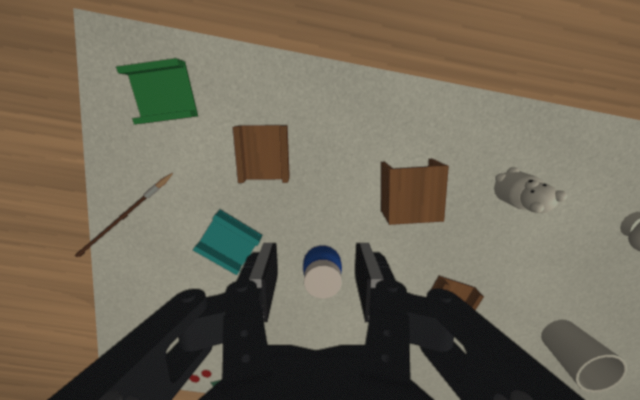

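The picture shows the loose brown trough at (261,153) with walls along the view direction, bridge (415,192), decoys green and turquoise, brush left. I lower over the trough's cup-side (+y) wall.

```bash
python3 -m handwheel '[[[0.0416,-0.0776,0],0],[[0,0,0.08],0],[[0,0,0.08],0],[[0,0,0.08],0],[[0,0,0.07],0],[[0,0,0],0],[[0,0,0],0]]' 0.5
python3 - <<'E'
from h import *
tool(); im,d,P=cloud("wrist"); save(im,"w3.png"); np.save("w3.npy",P)
rep(P,{"looseTop":(.444,-.257,.06,.018,.04)})
E
```

```text
t: 4.5
tool_pos: [0.4388, -0.2322, 0.25]
orientation: [-0.089, 0.996, 0.0, -0.001]
ft_force: [-0.2, -0.1, 0.4]
finger_gap: 0.497
grasp_force: 0.0
t 4.5 tcp [ 0.4388 -0.2322  0.25  ] x  [-0.9842 -0.1773] y  [-0.1773  0.9842] yaw y 100.21290794859047 gap 0.4965918031590632 0.0 F [-0.1609 -0.1144  0.3755]
looseTop 2095 zmed 0.0237 zmax 0.0263 mean [ 440.6551 -262.2207] [array([ 443.3, -260.8]), array([70.3, 64.1]), np.float64(10.7)]
```

View pics/w3.png

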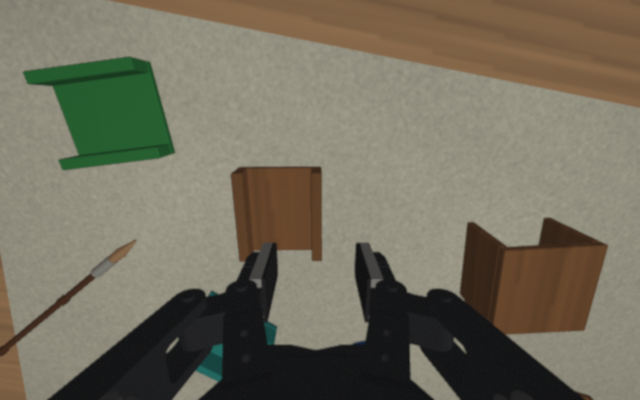

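The wall top (317,215) sits centred between the fingers (mid column 316). Descend and pinch.

```bash
python3 -m handwheel '[[[0,0,0.05],0],[[0,0,0.05],0],[[0,0,0.032],0],[[0,0,0],0]]'; python3 -m handwheel '[[[0,0,0],0],[[0,0,0],0],[[0,0,0],0],[[0,0,0],0],[[0,0,0],0],[[0,0,0],0],[[0,0,0],0]]' 1 40;  python3 -m handwheel '[[[0,0,-0.04],0],[[0,0,-0.08],0],[[0,0,-0.08],0],[[0,0,-0.06],0],[[0,0,0],0],[[0,0,0],0]]'
python3 - <<'E'
from h import *
tool(); im,d,P=cloud("wrist"); save(im,"w4.png")
E
```

```text
t: 4.95
tool_pos: [0.4389, -0.2324, 0.1841]
orientation: [-0.089, 0.996, -0.0, 0.0]
ft_force: [0.2, 0.7, 0.5]
finger_gap: 0.502
grasp_force: 0.0
t: 5.65
tool_pos: [0.439, -0.2327, 0.1853]
orientation: [-0.089, 0.996, -0.001, 0.001]
ft_force: [-1.2, 1.0, 8.8]
finger_gap: 0.077
grasp_force: 40.9
t: 6.25
tool_pos: [0.4385, -0.2323, 0.3149]
orientation: [-0.09, 0.996, -0.001, 0.001]
ft_force: [-0.3, -0.2, -0.6]
finger_gap: 0.079
grasp_force: 39.6
t 6.2 tcp [ 0.4385 -0.2323  0.3149] x  [-0.984  -0.1784] y  [-0.1784  0.984 ] yaw y 100.2748685533889 gap 0.07939013011686695 39.644880294799805 F [-0.2945 -0.1545 -0.6389]
```

View pics/w4.png

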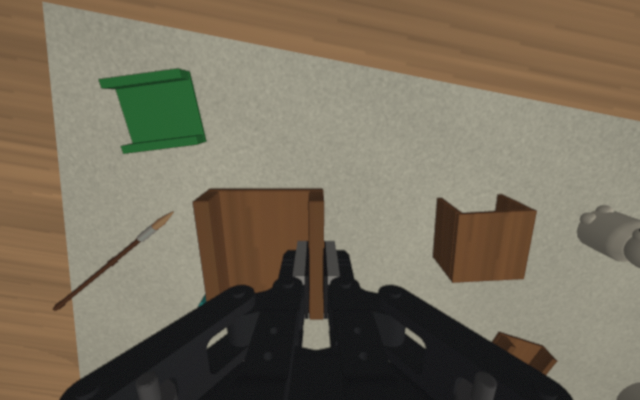

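Trough is held level by its wall. Now carry toward the site, staying wide to see the fixed trough.

```bash
python3 -m handwheel '[[[-0.0477,0.0653,0],0],[[-0.0477,0.0653,0],0],[[-0.0477,0.0653,0],0],[[-0.0477,0.0653,0],0],[[-0.0477,0.0653,0],0],[[-0.0477,0.0653,0],0],[[-0.0477,0.0653,0],0],[[-0.0477,0.0653,0],0],[[-0.0477,0.0653,0],0],[[-0.0477,0.0653,0],0],[[-0.0477,0.0653,0],0],[[-0.0477,0.0653,0],0]]' >/dev/null;  python3 -m handwheel '[[[0,0,0],0.0369],[[0,0,0],0.0369],[[0,0,0],0.0369],[[0,0,0],0],[[0,0,0],0],[[0,0,0],0]]'
python3 - <<'E'
from h import *
tool(); im,d,P=cloud("wrist"); save(im,"w5.png"); np.save("w5.npy",P)
rep(P,{"fixed":(.618,.0455,.065,.016,.032),"cup":(.649,.243,.05,.065,.1)})
im,d,P=cloud("top"); s,R=tool()
rep(P,{"held":(s["tool_pos"][0]-.005,s["tool_pos"][1]-.028,.06,.11,.165)})
E
```

```text
t: 8.1
tool_pos: [0.6502, 0.204, 0.3131]
orientation: [0.083, 0.997, -0.0, -0.0]
ft_force: [-0.0, 0.1, -0.3]
finger_gap: 0.079
grasp_force: 39.7
t 8.1 tcp [0.6502 0.204  0.3131] x  [-0.9862  0.1653] y  [0.1653 0.9862] yaw y 80.48683499410453 gap 0.07863987323099828 39.667505621910095 F [-0.0203  0.0873 -0.3034]
fixed 1870 zmed 0.0233 zmax 0.0265 mean [616.6579  43.8533] [array([618.5,  44.1]), array([65.4, 70.1]), np.float64(80.1)]
cup 1916 zmed 0.0741 zmax 0.0766 mean [651.8191 243.9065] [array([648.9, 242.2]), array([65.1, 66.8]), np.float64(82.9)]
t 8.2 tcp [0.6503 0.204  0.3135] x  [-0.9861  0.1664] y  [0.1664 0.9861] yaw y 80.4234230402602 gap 0.08088865834766347 39.666298627853394 F [ 0.4627  0.5206 -0.8707]
held 504 zmed 0.1363 zmax 0.1646 mean [633.2132 175.5615] [array([645.1, 180.7]), array([70.2, 69.2]), np.float64(80.7)]
```

View pics/w5.png

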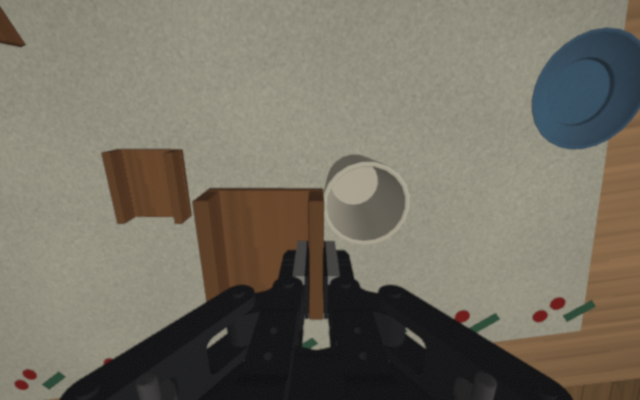

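```bash
python3 -m handwheel '[[[0.0035,-0.0605,0],0],[[0.0035,-0.0605,0],0],[[0,0,0],0],[[0,0,0.08],0],[[0,0,0.08],0],[[0,0,0.06],0],[[0,0,0.02],0],[[0,0,0.014],0],[[0,0,0],0],[[0,0,0],0]]' 
python3 -m handwheel '[[[0,0,0],0],[[0,0,0],0],[[0,0,0],0],[[0,0,0],0],[[0,0,0],0]]' 0.65; python3 -m handwheel '[[[0,0,-0.02],0],[[0,0,-0.08],0],[[0,0,-0.1],0],[[0,0,-0.1],0],[[0,0,0],0],[[0,0,0],0]]' 0
python3 - <<'E'
from h import *
tool(); 
for c in ["wrist","top","scene"]:
    im,d,P=cloud(c); save(im,"p6%s.png"%c)
    rep(P,{"fixed":(.6185,.0455,.036,.016,.032),"loose":(.631,.117,.036,.016,.032),"both":(.6245,.082,.1,.016,.032)})
E
```

```text
t: 9.2
tool_pos: [0.6373, 0.1452, 0.1881]
orientation: [0.084, 0.996, 0.0, 0.001]
ft_force: [0.2, -0.1, 0.2]
finger_gap: 0.082
grasp_force: 39.7
t: 9.7
tool_pos: [0.6367, 0.1451, 0.1868]
orientation: [0.084, 0.996, 0.0, 0.0]
ft_force: [-0.5, 0.0, -1.3]
finger_gap: 0.354
grasp_force: 0.0
t: 10.3
tool_pos: [0.6368, 0.1451, 0.339]
orientation: [0.084, 0.996, 0.001, 0.002]
ft_force: [-0.2, 0.2, -0.3]
finger_gap: 0.998
grasp_force: 0.0
t 10.3 tcp [0.6368 0.1451 0.339 ] x  [-0.9858  0.1677] y  [0.1677 0.9858] yaw y 80.34666571724162 gap 0.9983772561193435 0.0 F [-0.2367  0.2056 -0.2767]
fixed 853 zmed 0.0235 zmax 0.0259 mean [617.6633  44.3237] [array([618. ,  43.9]), array([64.1, 54.9]), np.float64(80.4)]
loose 719 zmed 0.0237 zmax 0.0257 mean [630.242  115.5045] [array([630.8, 116.8]), array([63.6, 52.5]), np.float64(80.7)]
both 2453 zmed 0.0236 zmax 0.0259 mean [622.5267  76.5672] [array([624.8,  80.4]), array([138.2,  70.3]), np.float64(79.9)]
fixed 94 zmed 0.0253 zmax 0.0297 mean [618.4054  46.3582] [array([618.4,  46.6]), array([63.8, 52.1]), np.float64(81.8)]
loose 97 zmed 0.0256 zmax 0.0302 mean [630.6312 116.0006] [array([631.7, 119.7]), array([64.1, 54.8]), np.float64(80.4)]
both 297 zmed 0.0252 zmax 0.0302 mean [625.2481  84.3978] [array([625.9,  83. ]), array([138.5,  70.1]), np.float64(80.0)]
fixed 131 zmed 0.0250 zmax 0.0296 mean [618.6655  45.4848] [array([618.5,  45.7]), array([66., 51.]), np.float64(80.1)]
loose 118 zmed 0.0244 zmax 0.0295 mean [631.0054 116.7935] [array([631.9, 118.4]), array([65.8, 48.5]), np.float64(80.5)]
both 400 zmed 0.0246 zmax 0.0297 mean [624.221   79.5963] [array([624.3,  82.6]), array([141.2,  71.6]), np.float64(79.8)]
```

View pics/p6wrist.png

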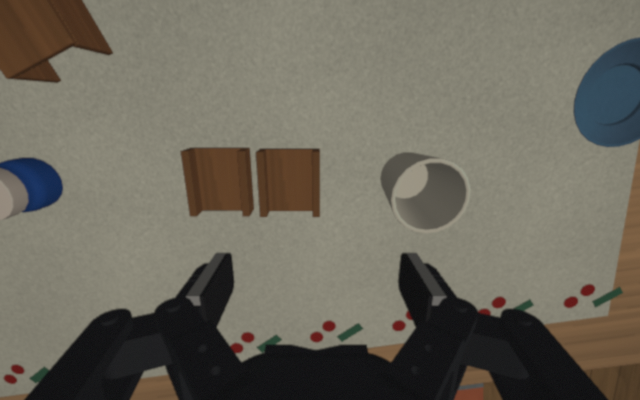

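Both troughs sit side by side, (217,182) and (288,182), combined 138 x 70 mm: spacing 74, ends level. Now the bridge.

```bash
python3 -m handwheel '[[[0.0483,-0.08,0],0],[[0.0483,-0.08,0],0],[[0.0483,-0.08,0],0],[[0.0483,-0.08,0],0],[[0.0483,-0.08,0],0],[[0.0483,-0.08,0],0],[[0,0,0],-0.0429],[[0,0,0],-0.0429],[[0,0,0],-0.0429],[[0,0,0],0],[[0,0,0],0]]' >/dev/null
python3 - <<'E'
from h import *
tool(); im,d,P=cloud("wrist"); save(im,"w7.png")
rep(P,{"bridgeTop":(.454,-.066,.06,.043,.08),"mid":(.454,-.066,.06,.025,.042)})
E
```

```text
t 11.6 tcp [ 0.4534 -0.0673  0.3361] x  [-0.9733 -0.2296] y  [-0.2296  0.9733] yaw y 103.273362117613 gap 1.001850397695201 0.0 F [ 0.9754  0.1356 -0.5351]
bridgeTop 5253 zmed 0.0498 zmax 0.0523 mean [451.6237 -68.4394] [array([453.3, -68.2]), array([69.9, 68.2]), np.float64(13.5)]
mid 39 zmed 0.0328 zmax 0.0417 mean [420.0453 -77.0408] [array([420.5, -76.2]), array([ 2.1, 66.8]), np.float64(13.7)]
```

```bash
python3 -m handwheel '[[[0,0,0.1],0],[[0,0,0.1],0],[[0,0,0.07],0],[[0,0,0.022],0],[[0,0,0],0],[[0,0,0],0]]' ; python3 -m handwheel '[[[0,0,0],0],[[0,0,0],0],[[0,0,0],0],[[0,0,0],0],[[0,0,0],0]]' 1 40;  python3 -m handwheel '[[[0,0,-0.02],0],[[0,0,-0.08],0],[[0,0,-0.1],0],[[0,0,-0.1],0],[[0,0,0],0],[[0,0,0],0]]'
python3 - <<'E'
from h import *
s,R=tool(); 
im,d,P=cloud("wrist"); save(im,"w8.png")
Q=(P-s["tool_pos"])@R
q=Q.reshape(-1,3); q=q[(np.abs(q[:,0])<.06)&(np.abs(q[:,1])<.034)&(q[:,2]>.125)&(q[:,2]<.155)]
print(len(q),np.median(q,0),q.min(0),q.max(0)); A=np.c_[q[:,:2],np.ones(len(q))]; print("plane",np.linalg.lstsq(A,q[:,2],rcond=None)[0])
E
```

```text
t: 12.2
tool_pos: [0.454, -0.0673, 0.1917]
orientation: [-0.117, 0.993, -0.0, 0.0]
ft_force: [-0.4, -0.5, 0.9]
finger_gap: 0.999
grasp_force: 0.0
t: 12.7
tool_pos: [0.4541, -0.0672, 0.1924]
orientation: [-0.118, 0.993, -0.0, 0.002]
ft_force: [-1.0, 0.4, 7.4]
finger_gap: 0.789
grasp_force: 43.4
t: 13.3
tool_pos: [0.4534, -0.0671, 0.3429]
orientation: [-0.118, 0.993, -0.0, 0.002]
ft_force: [-0.7, -0.0, -1.4]
finger_gap: 0.787
grasp_force: 46.3
t 13.3 tcp [ 0.4534 -0.0671  0.3429] x  [-0.9723 -0.2338] y  [-0.2338  0.9723] yaw y 103.5216286823518 gap 0.7867524822405123 46.269038915634155 F [-0.7262 -0.0416 -1.365 ]
20428 [0.0072 0.0001 0.1426] [-0.0342 -0.034   0.1255] [0.0371 0.034  0.1548]
plane [ 0.0104 -0.0188  0.1424]
```

View pics/w8.png

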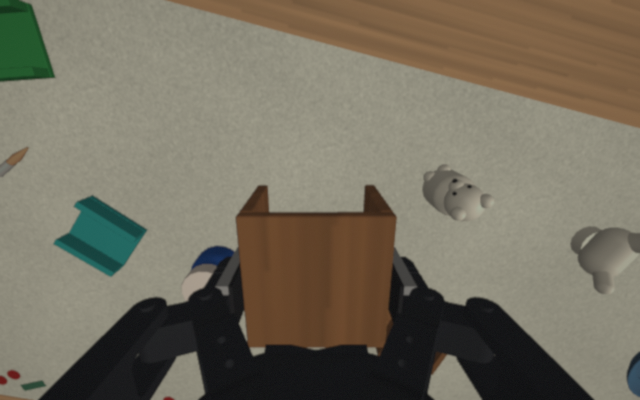

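Bridge held squarely in the fingers and level. Carry it over the troughs.

```bash
python3 -m handwheel '[[[-0.0676,0.0345,0],0],[[-0.0676,0.0345,0],0],[[-0.0676,0.0345,0],0],[[-0.0676,0.0345,0],0],[[-0.0676,0.0345,0],0],[[-0.0676,0.0345,0],0],[[0,0,0],0.0433],[[0,0,0],0.0433],[[0,0,0],0.0433],[[0,0,0],0],[[0,0,0],0],[[0,0,0],0]]' >/dev/null;  python3 -m handwheel '[[[0,0,0.08],0],[[0,0,0.06],0],[[0,0,0],0],[[0,0,0],0],[[0,0,0],0]]'
python3 - <<'E'
from h import *
tool()
E
```

```text
t: 15.05
tool_pos: [0.6273, 0.0806, 0.2724]
orientation: [0.086, 0.996, 0.0, 0.001]
ft_force: [1.0, 0.5, -0.4]
finger_gap: 0.787
grasp_force: 46.0
t 15.1 tcp [0.6273 0.0806 0.2724] x  [-0.9853  0.171 ] y  [0.171  0.9853] yaw y 80.15237358965878 gap 0.7867083588718077 46.004242300987244 F [ 0.9743  0.4736 -0.4019]
```

```bash
python3 -m handwheel '[[[0,0,0.06],0],[[0,0,0.05],0],[[0,0,0.03],0],[[0,0,0.007],0],[[0,0,0],0],[[0,0,0],0]]';  python3 -m handwheel '[[[0,0,0],0],[[0,0,0],0],[[0,0,0],0],[[0,0,0],0]]' 0; python3 -m handwheel '[[[0,0,-0.03],0],[[0,0,-0.08],0],[[0,0,-0.1],0],[[0,0,-0.1],0],[[0,0,0],0],[[0,0,0],0]]'
python3 - <<'E'
from h import *
tool(); 
for c in ["wrist","top","scene"]:
    im,d,P=cloud(c); save(im,"p9%s.png"%c)
    rep(P,{"bridge":(.625,.081,.06,.048,.07),"outer":(.6245,.081,.1,.016,.03)})
E
```

```text
t: 15.65
tool_pos: [0.6272, 0.0808, 0.1985]
orientation: [0.086, 0.996, 0.0, 0.001]
ft_force: [0.0, -1.5, 1.9]
finger_gap: 0.792
grasp_force: 46.7
t: 16.05
tool_pos: [0.6266, 0.0809, 0.1973]
orientation: [0.086, 0.996, -0.0, 0.0]
ft_force: [0.7, 0.0, -0.2]
finger_gap: 1.003
grasp_force: 0.0
t: 16.65
tool_pos: [0.6267, 0.0807, 0.3548]
orientation: [0.086, 0.996, 0.001, 0.002]
ft_force: [0.1, 0.1, -0.4]
finger_gap: 1.0
grasp_force: 0.0
t 16.6 tcp [0.6267 0.0807 0.3548] x  [-0.9852  0.1715] y  [0.1715 0.9852] yaw y 80.12779299433416 gap 1.0003421664753707 0.0 F [ 0.0944  0.0772 -0.3649]
bridge 4880 zmed 0.0559 zmax 0.0586 mean [624.3758  80.1766] [array([626.4,  79.8]), array([68.2, 70. ]), np.float64(80.1)]
outer 1219 zmed 0.0236 zmax 0.0276 mean [620.2233  81.1644] [array([624.8,  80.4]), array([138.9,  70. ]), np.float64(79.8)]
bridge none
outer 69 zmed 0.0249 zmax 0.0285 mean [613.9038  18.8942] [array([614.3,  19. ]), array([ 8. , 67.8]), np.float64(80.4)]
bridge 585 zmed 0.0575 zmax 0.0631 mean [626.4122  78.8974] [array([625.7,  81.1]), array([70.7, 71.5]), np.float64(79.4)]
outer 305 zmed 0.0243 zmax 0.0299 mean [628.1412  72.9092] [array([624.8,  82.3]), array([141. ,  71.5]), np.float64(80.4)]
```

View pics/p9wrist.png

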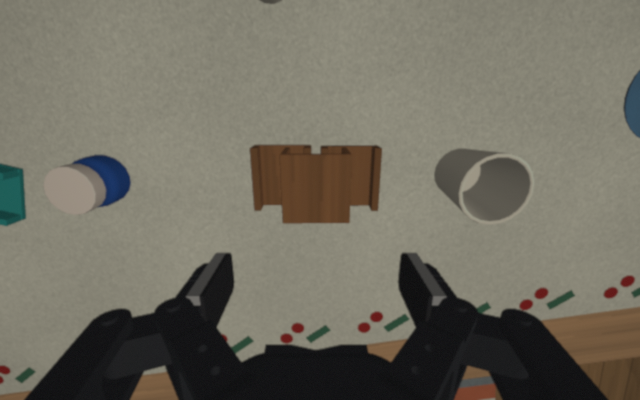

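Bridge stands across both troughs at (316,186), level with top at 0.056. Now the hen.

```bash
python3 -m handwheel '[[[0.0677,0.0501,0],0],[[0.0677,0.0501,0],0],[[0.0677,0.0501,0],0],[[0.0677,0.0501,0],0],[[0.0677,0.0501,0],0],[[0.0677,0.0501,0],0],[[0,0,0.05],0.0395],[[0,0,0.05],0],[[0,0,0],0],[[0,0,0],0]]' 0.2
python3 - <<'E'
from h import *
tool(); im,d,P=cloud("wrist"); save(im,"w10.png");np.save("w10.npy",P)
z=[(.022,.034),(.034,.042),(.042,.047),(.047,.056),(.056,.08),(.02,.08)]
rep(P,{"hen%g"%a:(.452,.2635,.055,a,b) for a,b in z})
E
```

```text
t: 17.8
tool_pos: [0.4522, 0.2634, 0.3018]
orientation: [0.148, 0.989, -0.001, -0.001]
ft_force: [-0.5, 0.8, 0.4]
finger_gap: 0.795
grasp_force: 0.0
t 17.8 tcp [0.4522 0.2634 0.3018] x  [-0.9564  0.2921] y  [0.2921 0.9564] yaw y 73.0167780281241 gap 0.7951273132298687 0.0 F [-0.4689  0.7532  0.358 ]
hen0.022 113 zmed 0.0320 zmax 0.0340 mean [442.0195 267.0168] [array([451.9, 263.9]), array([37.8, 53.5]), np.float64(74.7)]
hen0.034 585 zmed 0.0390 zmax 0.0420 mean [450.5704 264.2909] [array([452.6, 263.6]), array([35.5, 50.3]), np.float64(74.8)]
hen0.042 1044 zmed 0.0453 zmax 0.0470 mean [454.8972 262.9734] [array([458.2, 262.6]), array([28.3, 48.3]), np.float64(76.2)]
hen0.047 565 zmed 0.0520 zmax 0.0560 mean [455.9159 262.6863] [array([449.5, 265.3]), array([19.8, 84.7]), np.float64(75.8)]
hen0.056 603 zmed 0.0596 zmax 0.0671 mean [435.8665 268.4824] [array([453.5, 265.3]), array([19.7, 73. ]), np.float64(77.5)]
hen0.02 2910 zmed 0.0461 zmax 0.0671 mean [449.7816 264.4811] [array([449.3, 264.6]), array([37.8, 84.8]), np.float64(74.2)]
```

View pics/w10.png

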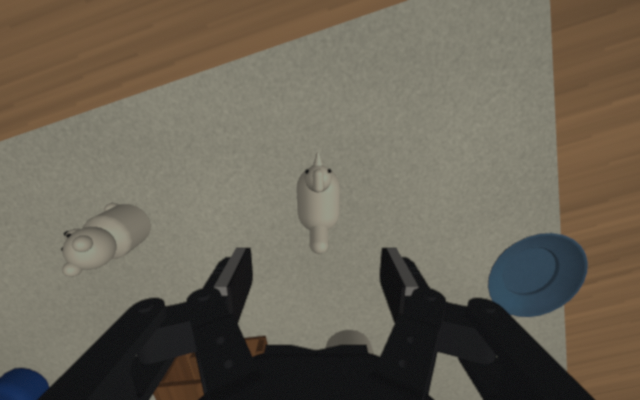

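Hen at (318,205), lined up between the fingers. Descend and grip.

```bash
python3 -m handwheel '[[[0,0,0.1],0],[[0,0,0.08],0],[[0,0,0.05],0],[[0,0,0.013],0],[[0,0,0],0],[[0,0,0],0]]' ; python3 -m handwheel '[[[0,0,0],0],[[0,0,0],0],[[0,0,0],0],[[0,0,0],0],[[0,0,0],0],[[0,0,0],0]]' 1 30;  python3 -m handwheel '[[[0,0,-0.02],0],[[0,0,-0.08],0],[[0,0,-0.1],0],[[0,0,-0.1],0],[[0,0,0],0],[[0,0,0],0]]'
python3 - <<'E'
from h import *
s,R=tool(); 
im,d,P=cloud("wrist"); save(im,"w11.png")
E
```

```text
t: 18.45
tool_pos: [0.453, 0.2638, 0.1822]
orientation: [0.148, 0.989, 0.001, 0.001]
ft_force: [-0.4, -0.1, 0.2]
finger_gap: 0.799
grasp_force: 0.0
t: 19.05
tool_pos: [0.4526, 0.2639, 0.182]
orientation: [0.148, 0.989, 0.001, 0.001]
ft_force: [-1.1, -0.5, 10.6]
finger_gap: 0.435
grasp_force: 28.9
t: 19.65
tool_pos: [0.4521, 0.2638, 0.3324]
orientation: [0.147, 0.989, 0.001, 0.001]
ft_force: [0.0, -0.7, -1.5]
finger_gap: 0.433
grasp_force: 30.6
t 19.6 tcp [0.4521 0.2638 0.3324] x  [-0.9565  0.2916] y  [0.2916 0.9565] yaw y 73.04655283306344 gap 0.43256767630815196 30.639688968658447 F [ 0.0073 -0.6707 -1.5195]
```

View pics/w11.png

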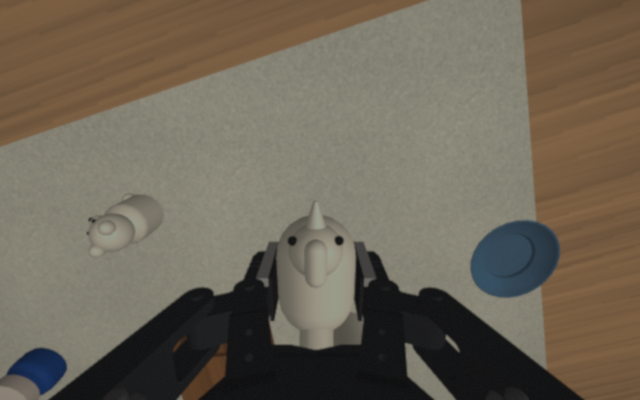

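The hen is held upright between the pads, head at (316,245). I'll check its pitch against the earlier view.

```bash
python3 - <<'E'
from h import *
s,R=tool(); im,d,P=cloud("wrist")
Q=((P-s["tool_pos"])@R).reshape(-1,3)
Q0=((np.load("w10.npy")-np.array([.4526,.2639,.182]))@R).reshape(-1,3)
for x in np.arange(-.04,.05,.01):
    r=[]
    for q in (Q0,Q):
        k=q[(abs(q[:,0]-x)<.004)&(abs(q[:,1])<.006)&(q[:,2]<.15)&(q[:,2]>.1)]
        r.append((len(k),np.median(k[:,2]) if len(k) else np.nan))
    print(round(x,3),r)
E
```

```text
t 19.7 tcp [0.4517 0.2637 0.331 ] x  [-0.9565  0.2916] y  [0.2916 0.9565] yaw y 73.04338620699005 gap 0.43429041471420504 30.63958704471588 F [ 0.0339 -0.2689 -2.0159]
-0.04 [(20, np.float64(0.12672916950761992)), (0, nan)]
-0.03 [(151, np.float64(0.12587583206586728)), (0, nan)]
-0.02 [(161, np.float64(0.13441762988702932)), (542, np.float64(0.1345884671326556))]
-0.01 [(121, np.float64(0.1354778994952456)), (382, np.float64(0.13561677895666568))]
0.0 [(130, np.float64(0.1355369271037632)), (422, np.float64(0.13549719078504058))]
0.01 [(128, np.float64(0.13554498490586198)), (139, np.float64(0.1356011426068181))]
0.02 [(109, np.float64(0.1177940613284243)), (281, np.float64(0.1170879518024764))]
0.03 [(183, np.float64(0.11797413956495799)), (836, np.float64(0.11814893594354936))]
0.04 [(77, np.float64(0.1289603200727134)), (393, np.float64(0.12882058548567166))]
```

```bash
python3 -m handwheel '[[[-0.0735,-0.0414,0],0],[[-0.0735,-0.0414,0],0],[[-0.0735,-0.0414,0],0],[[-0.0735,-0.0414,0],0],[[-0.0735,-0.0414,0],0],[[-0.0735,-0.0414,0],0],[[0,0,0],0],[[0,0,0],0],[[0,0,0.08],0],[[0,0,0.06],0],[[0,0,0],0],[[0,0,0],0]]'
```

```text
t: 20.95
tool_pos: [0.6263, 0.0816, 0.2604]
orientation: [0.147, 0.989, -0.0, -0.001]
ft_force: [-0.3, -0.5, -0.1]
finger_gap: 0.431
grasp_force: 30.5
```

```bash
python3 -m handwheel '[[[0,0,0.03],0],[[0,0,0.01],0],[[0,0,0.004],0],[[0,0,0],0],[[0,0,0],0]]'; python3 -m handwheel '[[[0,0,0],0],[[0,0,0],0],[[0,0,0],0],[[0,0,0],0],[[0,0,0],0]]' 0.2; python3 -m handwheel '[[[0,0,-0.03],0],[[0,0,-0.08],0],[[0,0,-0.1],0],[[0,0,-0.04],0],[[0,0,0],0],[[0,0,0],0]]' 
python3 - <<'E'
from h import *
tool(); im,d,P=cloud("wrist"); save(im,"w12.png")
rep(P,{"bridge":(.6255,.081,.06,.05,.061),"hen":(.6263,.0816,.06,.08,.14),"hen90":(.6263,.0816,.06,.09,.098)})
im,d,P=cloud("scene"); save(im[130:300,230:450],"s12.png")
rep(P,{"bridge":(.6255,.081,.06,.05,.061),"hen":(.6263,.0816,.06,.08,.14)})
E
```

```text
t: 21.45
tool_pos: [0.627, 0.0805, 0.2391]
orientation: [0.148, 0.989, 0.0, 0.0]
ft_force: [0.3, 0.4, -1.2]
finger_gap: 0.434
grasp_force: 30.5
t: 21.95
tool_pos: [0.6269, 0.0806, 0.2387]
orientation: [0.148, 0.989, 0.0, 0.0]
ft_force: [-0.0, -0.1, -0.0]
finger_gap: 0.798
grasp_force: 0.0
t: 22.55
tool_pos: [0.6267, 0.0805, 0.3646]
orientation: [0.148, 0.989, 0.0, 0.001]
ft_force: [-0.4, 0.2, 0.6]
finger_gap: 0.801
grasp_force: 0.0
t 22.6 tcp [0.6267 0.0805 0.3646] x  [-0.9564  0.292 ] y  [0.292  0.9564] yaw y 73.02306188111038 gap 0.8009321842493047 0.0 F [-0.4377  0.1869  0.6222]
bridge 2322 zmed 0.0558 zmax 0.0579 mean [619.116   82.6422] [array([626.5,  79.8]), array([68.2, 70.2]), np.float64(80.1)]
hen 2756 zmed 0.1021 zmax 0.1230 mean [623.7584  80.3383] [array([624. ,  80.7]), array([37.3, 85.5]), np.float64(71.8)]
hen90 555 zmed 0.0949 zmax 0.0980 mean [624.4701  80.3583] [array([626.4,  79.2]), array([35.8, 49.3]), np.float64(74.2)]
bridge 316 zmed 0.0571 zmax 0.0610 mean [630.3342  67.2242] [array([625.1,  81.5]), array([69., 72.]), np.float64(81.0)]
hen 337 zmed 0.1026 zmax 0.1245 mean [625.7263  75.0611] [array([624.7,  79.4]), array([35.3, 81.5]), np.float64(73.4)]
```

View pics/w12.png

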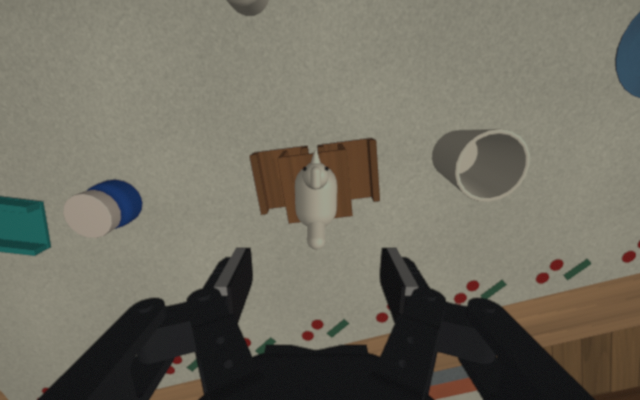

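Hen stands upright on the middle of the bridge (316,200). Now the bear.

```bash
python3 -m handwheel '[[[0.0734,-0.0264,0],0],[[0.0734,-0.0264,0],0],[[0.0734,-0.0264,0],0],[[0.0734,-0.0264,0],0],[[0.0734,-0.0264,0],0],[[0,0,0.04],0],[[0,0,0.05],0],[[0,0,0],0],[[0,0,0],0]]' 0
python3 - <<'E'
from h import *
tool(); im,d,P=cloud("wrist"); save(im,"w13.png");np.save("w13.npy",P)
z=[(.008,.025),(.02,.032),(.03,.042),(.045,.06),(.06,.08),(.008,.08)]
rep(P,{"bear%g"%a:(.429,.071,.04,a,b) for a,b in z})
E
```

```text
t: 23.55
tool_pos: [0.432, 0.0709, 0.3184]
orientation: [0.148, 0.989, -0.001, -0.001]
ft_force: [0.7, -1.0, 0.2]
finger_gap: 1.0
grasp_force: 0.0
t 23.6 tcp [0.432  0.0709 0.3184] x  [-0.9563  0.2924] y  [0.2924 0.9563] yaw y 72.99604656938378 gap 1.0004176510915668 0.0 F [ 0.7153 -0.9848  0.1686]
bear0.008 2229 zmed 0.0639 zmax 0.0754 mean [421.9193  71.5412] [array([425.3,  70.4]), array([43.8, 39.9]), np.float64(25.9)]
bear0.02 107 zmed 0.0258 zmax 0.0320 mean [411.7264  75.8177] [array([414.8,  76.6]), array([39.6, 12.9]), np.float64(65.5)]
bear0.03 415 zmed 0.0377 zmax 0.0420 mean [416.2398  77.3002] [array([421.5,  73.3]), array([41.4, 27.8]), np.float64(69.0)]
bear0.045 256 zmed 0.0557 zmax 0.0600 mean [416.2468  68.0565] [array([428.7,  70.1]), array([36.2, 34.8]), np.float64(84.4)]
bear0.06 1305 zmed 0.0697 zmax 0.0754 mean [426.8229  70.2982] [array([428.1,  69.9]), array([34.2, 32.7]), np.float64(83.6)]
```

View pics/w13.png

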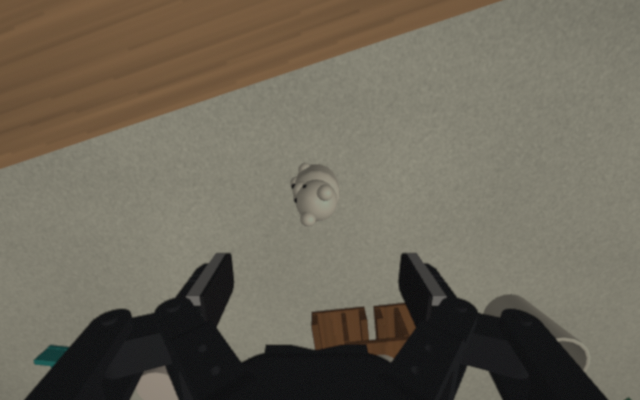

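```bash
python3 - <<'E'
from h import *
from scipy.optimize import least_squares
for n in ["w1","w2","w13","scene0","top0"]:
    P=np.load(n+".npy").reshape(-1,3)
    q=P[(np.hypot(P[:,0]-.428,P[:,1]-.072)<.032)&(P[:,2]>.012)&(P[:,2]<.034)]*1000
    if len(q)<8: print(n,len(q));continue
    f=least_squares(lambda p:np.hypot(q[:,0]-p[0],q[:,1]-p[1])-22,[428,71],loss="soft_l1")
    print(n,len(q),f.x,np.abs(f.fun).mean())
E
```

```text
w1 309 [429.2771  69.7788] 0.2915990428146119
w2 412 [429.6766  70.3172] 0.3749937180272551
w13 202 [429.5652  70.0341] 0.17427869775117283
scene0 70 [427.7192  72.8157] 0.9462230114643855
top0 12 [429.162   72.7316] 0.7283203219270327
```

The bear at (316,190); three wrist views agree on trunk centre (429.5, 70.1).

```bash
python3 -m handwheel '[[[0.0043,-0.003,0.08],0],[[0,0,0.1],0],[[0,0,0.06],0],[[0,0,0.031],0],[[0,0,0],0],[[0,0,0],0]]' ; python3 -m handwheel '[[[0,0,0],0],[[0,0,0],0],[[0,0,0],0],[[0,0,0],0],[[0,0,0],0],[[0,0,0],0]]' 1 30;  python3 -m handwheel '[[[0,0,-0.02],0],[[0,0,-0.08],0],[[0,0,-0.1],0],[[0,0,-0.1],0],[[0,0,0],0],[[0,0,0],0]]'
python3 - <<'E'
from h import *
s,R=tool(); im,d,P=cloud("wrist"); save(im,"w14.png")
Q=((P-s["tool_pos"])@R).reshape(-1,3)
Q0=((np.load("w13.npy")-np.array([.4295,.0703,.183]))@R).reshape(-1,3)
for x in np.arange(-.02,.03,.01):
  for y in (-.01,0,.01):
    r=[]
    for q in (Q0,Q):
        k=q[(abs(q[:,0]-x)<.004)&(abs(q[:,1]-y)<.004)&(q[:,2]<.16)&(q[:,2]>.1)]
        r.append((len(k),round(float(np.median(k[:,2])),4) if len(k) else np.nan))
    print(round(x,3),y,r)
E
```

```text
t: 24.2
tool_pos: [0.4301, 0.0701, 0.1838]
orientation: [0.148, 0.989, 0.0, 0.0]
ft_force: [1.0, 0.0, 0.1]
finger_gap: 1.001
grasp_force: 0.0
t: 24.8
tool_pos: [0.4298, 0.0704, 0.1841]
orientation: [0.148, 0.989, 0.0, 0.001]
ft_force: [-0.1, 1.1, 10.4]
finger_gap: 0.495
grasp_force: 29.0
t: 25.4
tool_pos: [0.4294, 0.0704, 0.3347]
orientation: [0.147, 0.989, 0.001, 0.001]
ft_force: [-0.2, 0.2, -1.9]
finger_gap: 0.493
grasp_force: 31.7
t 25.4 tcp [0.4294 0.0704 0.3347] x  [-0.9566  0.2914] y  [0.2913 0.9566] yaw y 73.06145649658419 gap 0.49327664217698 31.681852787733078 F [-0.2157  0.1539 -1.9483]
-0.02 -0.01 [(0, nan), (0, nan)]
-0.02 0 [(0, nan), (0, nan)]
-0.02 0.01 [(0, nan), (0, nan)]
-0.01 -0.01 [(86, 0.1102), (6, 0.1189)]
-0.01 0 [(72, 0.1132), (0, nan)]
-0.01 0.01 [(37, 0.1177), (10, 0.1189)]
0.0 -0.01 [(86, 0.1141), (336, 0.1148)]
0.0 0 [(94, 0.1116), (372, 0.1128)]
0.0 0.01 [(94, 0.1147), (310, 0.1162)]
0.01 -0.01 [(111, 0.1177), (719, 0.1186)]
0.01 0 [(102, 0.1128), (502, 0.1141)]
0.01 0.01 [(102, 0.1113), (560, 0.1241)]
0.02 -0.01 [(88, 0.1458), (644, 0.1452)]
0.02 0 [(169, 0.1417), (1210, 0.1343)]
0.02 0.01 [(94, 0.1452), (595, 0.1449)]
```

View pics/w14.png

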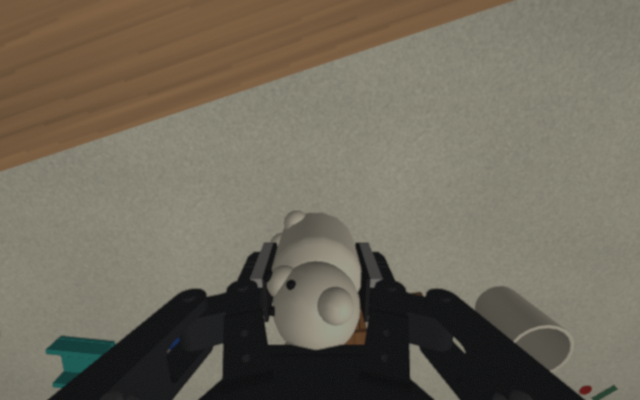

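Bear is held upright; small 1 mm shift only. Carry to midway (602.5, -56).

```bash
python3 -m handwheel '[[[-0.081,-0.0282,0],0],[[-0.081,-0.0282,0],0],[[-0.081,-0.0282,0],0],[[-0.081,-0.0282,0],0],[[-0.081,-0.0282,0],0],[[0,0,0],0],[[0,0,0.1],0],[[0,0,0.1],0],[[0,0,0.06],0],[[0,0,0],0],[[0,0,0],0],[[0,0,0],0]]'
```

```text
t: 26.65
tool_pos: [0.6032, -0.0566, 0.2046]
orientation: [0.148, 0.989, 0.0, 0.001]
ft_force: [-0.0, 0.2, 0.2]
finger_gap: 0.494
grasp_force: 31.7
```

```bash
python3 -m handwheel '[[[0,0,0.025],0],[[0,0,0.01],0],[[0,0,0.005],0],[[0,0,0],0],[[0,0,0],0]]';python3 -m handwheel '[[[0,0,0],0],[[0,0,0],0],[[0,0,0],0],[[0,0,0],0],[[0,0,0],0]]' 0.2; python3 -m handwheel '[[[0,0,-0.03],0],[[0,0,-0.08],0],[[0,0,-0.1],0],[[0,0,-0.04],0],[[0.08,0,0],0],[[0.08,0,0],0],[[0,0,0],0],[[0,0,0],0]]'
python3 - <<'E'
from h import *
from scipy.optimize import least_squares
tool()
for c in ["wrist","scene"]:
    im,d,P=cloud(c); save(im,"f%s.png"%c)
    rep(P,{"bearhead":(.6032,-.0566,.04,.055,.1),"jar":(.587,-.156,.04,.04,.08),"bridge":(.6255,.081,.06,.05,.061),"hen":(.626,.081,.06,.08,.14),"out":(.6245,.081,.1,.016,.03)})
    P=P.reshape(-1,3);q=P[(np.hypot(P[:,0]-.603,P[:,1]+.0566)<.034)&(P[:,2]>.012)&(P[:,2]<.034)]*1000
    print(least_squares(lambda p:np.hypot(q[:,0]-p[0],q[:,1]-p[1])-22,[603,-56],loss="soft_l1").x)
cv2.imwrite("pics/f.png",cv2.resize(cv2.imread("pics/fscene.png")[80:330,180:480],None,fx=2,fy=2))
E
```

```text
t: 27.15
tool_pos: [0.6025, -0.0562, 0.1842]
orientation: [0.148, 0.989, 0.0, 0.0]
ft_force: [-3.5, 0.9, 10.8]
finger_gap: 0.498
grasp_force: 32.9
t: 27.65
tool_pos: [0.6027, -0.0564, 0.1831]
orientation: [0.148, 0.989, -0.0, -0.0]
ft_force: [-0.1, -0.7, 0.1]
finger_gap: 0.799
grasp_force: 0.0
t: 28.45
tool_pos: [0.5258, -0.0328, 0.3095]
orientation: [0.147, 0.989, 0.0, 0.001]
ft_force: [-0.2, -0.2, 0.2]
finger_gap: 0.807
grasp_force: 0.0
t 28.4 tcp [ 0.5258 -0.0328  0.3095] x  [-0.9565  0.2916] y  [0.2916 0.9565] yaw y 73.04509206624503 gap 0.8067157568716278 0.0 F [-0.2208 -0.2312  0.1763]
bearhead 1276 zmed 0.0684 zmax 0.0754 mean [595.9205 -56.4134] [array([598.9, -56.5]), array([34.6, 31.3]), np.float64(87.2)]
jar 388 zmed 0.0545 zmax 0.0562 mean [ 566.3479 -161.6591] [array([ 568.2, -164.8]), array([10.6, 35.8]), np.float64(23.6)]
bridge 2863 zmed 0.0559 zmax 0.0610 mean [609.1266  75.5843] [array([624.6,  79.9]), array([68.6, 67.5]), np.float64(80.3)]
hen 2772 zmed 0.1019 zmax 0.1233 mean [603.9979  78.735 ] [array([608.7,  79.7]), array([34. , 56.9]), np.float64(78.4)]
out 1660 zmed 0.0233 zmax 0.0299 mean [609.1063  97.5378] [array([618.9,  81.1]), array([139.1,  59.1]), np.float64(79.6)]
[601.7972 -57.0844]
bearhead 164 zmed 0.0691 zmax 0.0780 mean [602.2896 -58.7985] [array([601.6, -56.5]), array([36.4, 33.6]), np.float64(70.7)]
jar 334 zmed 0.0563 zmax 0.0614 mean [ 587.8457 -158.0173] [array([ 586.5, -156.3]), array([47.9, 47.1]), np.float64(57.2)]
bridge 315 zmed 0.0574 zmax 0.0610 mean [630.6078  66.898 ] [array([625.2,  81.5]), array([69.2, 71.3]), np.float64(80.6)]
hen 338 zmed 0.1029 zmax 0.1254 mean [625.507   75.1416] [array([624.5,  78.9]), array([35. , 83.2]), np.float64(72.4)]
out 280 zmed 0.0240 zmax 0.0298 mean [628.3546  66.1008] [array([625.3,  81.6]), array([139.6,  72.1]), np.float64(79.6)]
[600.0784 -54.1184]
```

View pics/f.png

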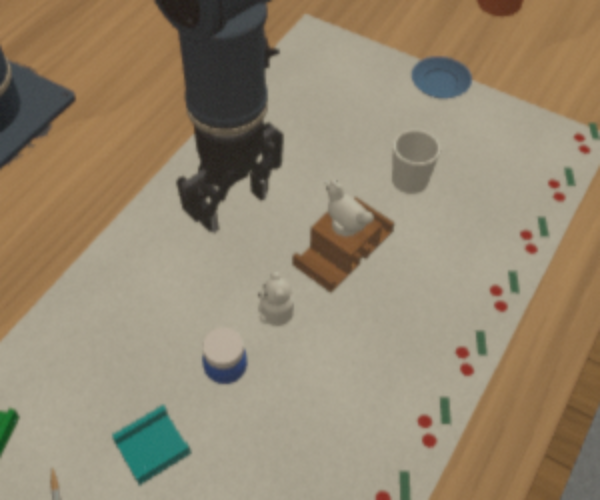

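Everything stands as required: the bear is upright midway in line with trough and jar, the hen is on the bridge, and the robot is clear.

```bash
python3 -c "
from plant import bot
print(bot.hand_in())"
```

```text
the job is handed in; nothing more can be done
None
```

The drying stand is set up and the job handed in after about 28 s of robot time. No verdict was returned, but my last measurements put the troughs, channel, hen and bear within the limits, and the robot never went near the brush or saucer.

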